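# Pack three tyre levers and dock the repair caddy

## Robot

A 7-joint arm with a two-finger parallel gripper is mounted at the origin on the work surface. World frame = base frame: x ahead of the robot, y to its left, z up, the work surface at z = 0. Lengths are in m, angles in rad, forces in N, time in s.
With the tool pointing down it reaches from about 0.425 to 0.925 m from the base axis. Payload 6.8 kg.
Tool frame: the origin (TCP) lies at the very end of the fingers, on their centre line; the grasp point (between the pads) lies 19 mm behind it (robot.grip_depth is the z of the grasp point in the tool frame, in m); z points along the fingers, y is the line along which they close (so a half turn about z gives the same grasp; the last joint's range is limited). The gripper opens to 88 mm and grips with 3 to 60 N. Pads are 20 mm wide; open, the fingers measure 115 mm over their backs; the gripper's body (75 mm by 178 mm) begins 61 mm behind the grasp point.
Start: joints at [1.053, 0.477, 0.022, 1.555, -0.011, 1.109, -0.083], TCP at [0.269, -0.619, 0.223] pointing down, gripper open.
Joint ranges: [-2.96, 2.96], [-0.34, 2.1], [-1.41, 1.46], [0.24, 2.44], [-1.37, 4.51], [0.17, 1.92], [-2.96, 2.96]. Speed limits (rad/s): [2.39, 2.39, 3.14, 3.14, 3.14, 3.14, 3.14].

## Interface

Orientations are given as a unit quaternion [x, y, z, w].
In Python, from rig import robot gives the robot as it stands.
- The arm moves only by the shell command python3 -m pendant 'ROWS' [FORCE]. ROWS is JSON, one flat list of numbers, 7 for each row, row after row: the turn, a rotation vector about the tool's x, y, z in rad, then the shift along the tool's x, y, z in cm, then the closure, from 0 (fully open) to 1 (shut). A call has 1 to 10 rows; each row is the pose to reach, as a shift and turn from the pose commanded when the call began, along the tool's axes at that moment; what a row does not reach only later rows make up. A row lasts 1/10 s, in which the tool goes at most 50 mm and 8.59 degrees, less where a joint would pass 70% of its speed; a pose out of reach is approached as far as the arm can. A call with a gripper value outside its range is refused whole. The fingers move at their own pace and stop on an object; FORCE is the grip in N (left out, the last holds). Time passes only in rows, so rows that repeat a pose let the fingers close. It gives the time, the measured TCP pose, the force, the opening and the grip force at its end, in the units of the state.
- robot.get_obs(): the state, without advancing time (a new reading comes with each control period).
- robot.read_camera(name): name is "side" or "top"; returns a dict with "pixels" (420x560x3 uint8, red, green, blue), "fx", "fy", "cx", "cy" (pixels), "k1" (the pictures are not rectified: a ray, as slopes to the right and down, at radius r is drawn at 1 + k1 r^2 times it, then the intrinsics apply), "R" (3x3) and "t" (3): a world point X has camera coordinates R X + t. Camera axes: x right, y down, z forward; pixel columns grow to the right and rows downward; lengths in m; the calibration is good to about 2 mm. A picture is of the moment at which its call begins. There is no depth.
- robot.job_done(): hands the job in; it is judged then, once.
The state is a dict: "time": time; "joint_pos": joint angles; "joint_vel": joint speeds; "joint_torque": joint torques, N m; "position": TCP position; "orientation": TCP orientation; "ft_force": force on the tool from outside, world axes, zero at the start; "ft_torque": the same for the moment, N m; "gripper_width": finger opening in m; "finger_force": force on a finger pad.
Only numpy, scipy, OpenCV 4.12 (cv2) and the standard library are available. Lean on these libraries where they do the work, as an engineer would, in place of code of your own. Each camera call takes 0.05 s, during which the arm holds its last target. There are 200 camera calls.

## Task

Put three of the four blue tyre levers into the grey caddy, lying down inside it, and leave the fourth on the bench away from the caddy. Then turn the caddy end for end and slide it, orange nose first, between the dock's rails until it is fully home against the back stop. Keep the caddy roughly level, and leave the screwdriver, wrench, jar and tape roll where they are.

Things in the scene. Friction and masses are not known exactly. Their poses are not given: they have to be found in the camera images.
- lever1_mid (a point): centre, 7 mm above its underside, of one of four identical loose blue plastic tyre levers: a flat bar 110 mm long (x, its long axis), 18 mm wide (y), 14 mm thick (z); the middle 70 mm is a full-section block good for gripping across the width, the two ends are lower (7 and 10 mm). 35 g. Lies flat on the bench.
- lever2_mid (a point): centre, 7 mm above its underside, of one of four identical loose blue plastic tyre levers: a flat bar 110 mm long (x, its long axis), 18 mm wide (y), 14 mm thick (z); the middle 70 mm is a full-section block good for gripping across the width, the two ends are lower (7 and 10 mm). 35 g. Lies flat on the bench.
- lever3_mid (a point): centre, 7 mm above its underside, of one of four identical loose blue plastic tyre levers: a flat bar 110 mm long (x, its long axis), 18 mm wide (y), 14 mm thick (z); the middle 70 mm is a full-section block good for gripping across the width, the two ends are lower (7 and 10 mm). 35 g. Lies flat on the bench.
- lever4_mid (a point): centre, 7 mm above its underside, of one of four identical loose blue plastic tyre levers: a flat bar 110 mm long (x, its long axis), 18 mm wide (y), 14 mm thick (z); the middle 70 mm is a full-section block good for gripping across the width, the two ends are lower (7 and 10 mm). 35 g. Lies flat on the bench.
- caddy_mid (a point): middle of the inner floor, 4 mm above the underside, of the loose open grey caddy (tray), 190 mm long (x), 150 mm wide (y), 26 mm high, walls 5 mm, 0.25 to 0.5 kg. +x points to its narrow orange nose, which at the start points roughly at the robot. On each side of the central handle plate the floor is free 64 mm wide, from x = -90 to +60 mm.
- caddy_handle (a point): grip point of the caddy's fixed black handle, 62 mm above the underside at the caddy's middle: an upright plate 50 mm long (along the caddy's x), 12 mm thick (y), its top 80 mm above the underside. Axes are those of the caddy. The caddy is 150 mm wide from x = -95 to +65 mm, then steps in on both sides to the orange nose, 90 mm wide, whose end face is at x = +95 mm.
- dock_home (a point): where caddy_mid lies, and how its axes point, when the caddy is fully home in the dock fixed to the bench: +x points into the dock, away from the robot. A dark back stop meets the nose face at x = +95 mm. Two dark corner blocks (from x = +69 mm, 100 mm apart) let only the nose end go fully home; the wide end stops 26 mm short.
- dock_mouth (a point): mouth of the dock, 72 mm along -x from dock_home, same axes and height. Two aluminium rails, 40 mm high, 156 mm apart (3 mm play each side of the caddy), begin 32 mm inside it; the mouth is flared about 12 mm wider each side. No floor: the caddy slides on the bench. Lips 33 mm above the bench overhang each rail by 8 mm, so it goes in only by sliding along +x.
- screwdriver: bystander, loose: screwdriver with a yellow handle, 130 mm long (x), lying among the levers; origin on its underside
- wrench: bystander, loose: steel open-end wrench, 130 mm long (x), lying among the levers; origin on its underside
- grease: bystander, loose: jar, 60 mm diameter, 65 mm high, green cap; origin on its underside
- tape: bystander, loose: black rubber tape roll lying flat, 68 mm diameter, 32 mm high; origin on its underside
Not all that is in view belongs to the job. Leave any brown or red look-alike of the part that bears lever3_mid alone.

How it is judged:
By the outcome, as a careful person would: the job done as asked, in the order asked, and still so for the second after the job is handed in, with the robot touching nothing.
It also fails if it takes over 72 s, if anything falls off the work surface, if the arm or the gripper's body presses on something with over 40 N, if the wrist force passes 120 N, or if a joint passes its speed limit or range.

## Working session

There is one attempt and no reset: what is moved stays moved. The work goes in short steps, Python scripts to look and compute and a shell command to move; the robot and the scene stay as the last step left them, time stands still between calls to the robot, and variables do not carry over. Pictures are saved under pics/ and viewed, at most 10 in all, crops included, and the job is handed in when it is done.

```bash
ls; mkdir -p pics; python3 - <<'E'
from rig import robot
import cv2
o=robot.get_obs(); print(o['time'],o['position'],o['orientation'],o['gripper_width'],robot.grip_depth)
for n in("top","side"):
    c=robot.read_camera(n); cv2.imwrite(f"pics/{n}0.png",cv2.resize(c['pixels'][:,:,::-1],(800,600),interpolation=cv2.INTER_CUBIC))
    print(n,c['fx'],c['fy'],c['cx'],c['cy'],c['k1'],c['R'],c['t'])
E
```

```text
pics
0.0 [ 0.26869093 -0.61858376  0.2217192 ] [ 9.79076478e-01  2.03490725e-01 -2.40127695e-04 -8.47505023e-04] 0.0879425870185067 -0.0187
top 425.37400398412785 425.37400398412785 274.80278324980344 201.65019859276103 -0.13525704644856468 [[ 0.00898944 -0.99978713 -0.0185712 ]
 [-0.99444919 -0.00699133 -0.10498543]
 [ 0.10483324  0.01941187 -0.99430034]] [-0.11383805  0.49545528  1.07531724]
side 391.45836882463965 391.45836882463965 276.9321277138574 210.6279151057376 -0.10802878872976815 [[ 0.97730857 -0.21157959  0.01010146]
 [-0.12178261 -0.60026646 -0.79047402]
 [ 0.17331173  0.77130685 -0.61241227]] [-0.48703424  0.04821937  0.98740433]
```

View pics/top0.png

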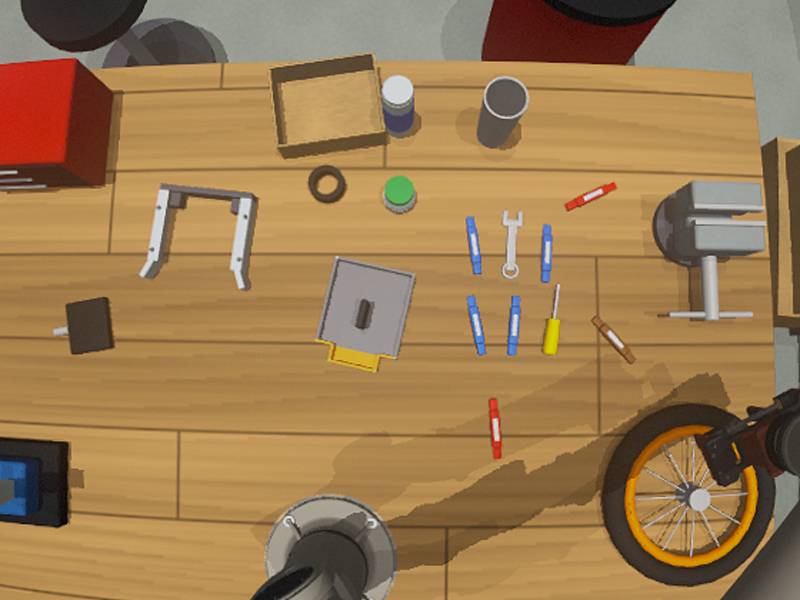

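View pics/side0.png

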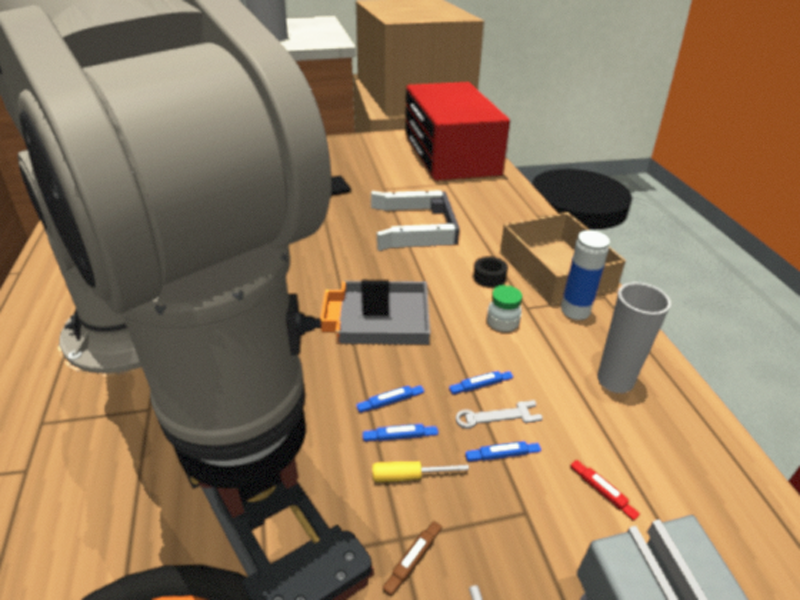

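Blue levers (top view, 800x600): A (474,245), B (546,253), C (476,325), D (514,325). The red ones at (590,196) and (495,428) and the brown one at (613,339) are look-alikes, so I leave those. I'll confirm this in one crop and measure the rest.

```bash
cat > h.py <<'E'
import numpy as np, cv2
from rig import robot
from scipy.spatial.transform import Rotation as Ro
def world(c,uv,z):
    K=np.array([[c['fx'],0,c['cx']],[0,c['fy'],c['cy']],[0,0,1]])
    p=cv2.undistortPoints(np.array(uv,float).reshape(-1,1,2),K,np.array([c['k1'],0,0,0.])).reshape(-1,2)
    R,t=np.array(c['R']),np.array(c['t']); o=-R.T@t
    d=np.c_[p,np.ones(len(p))]@R
    return o+d*((z-o[2])/d[:,2])[:,None]
def crop(c,x0,y0,w,h,s,name):
    cv2.imwrite(name,cv2.resize(c['pixels'][y0:y0+h,x0:x0+w,::-1],None,fx=s,fy=s,interpolation=cv2.INTER_CUBIC))
def blue(c):
    hsv=cv2.cvtColor(c['pixels'],cv2.COLOR_RGB2HSV)
    return cv2.inRange(hsv,(105,120,70),(125,255,255))
def levers(c,z=.012):
    m=cv2.morphologyEx(blue(c),cv2.MORPH_CLOSE,np.ones((3,3)))
    for k in cv2.findContours(m,cv2.RETR_EXTERNAL,cv2.CHAIN_APPROX_NONE)[0]:
        if cv2.contourArea(k)<60: continue
        r=cv2.minAreaRect(k); b=cv2.boxPoints(r); w=world(c,b,z)[:,:2]
        e=[w[1]-w[0],w[2]-w[1]]; L=max(e,key=np.linalg.norm)
        print('blue px',np.round(r[0]),'size',np.round([np.linalg.norm(x) for x in e],3),'mid',np.round(w.mean(0),4),'yaw',round(np.degrees(np.arctan2(L[1],L[0]))%180,1))
def pose():
    o=robot.get_obs(); R=Ro.from_quat(o['orientation']).as_matrix()
    return o,R
def rel(xyz,yaw_y=None):
    """tool-frame shift cm to TCP xyz; turn about tool z so finger line (tool y) is at world yaw (deg)"""
    o,R=pose(); s=R.T@(np.array(xyz)-o['position'])*100
    out=np.round(s,2)
    if yaw_y is not None:
        cur=np.degrees(np.arctan2(R[1,1],R[0,1])); d=(yaw_y-cur+180)%360-180
        print('shift cm',out,'tool z turn rad',round(-np.radians(d),3),'cur yaw',round(cur,1),'alt',round(-np.radians((d+360)%360-180),3),'q7',round(o['joint_pos'][6],2))
    else: print('shift cm',out)
E
python3 - <<'E'
from h import *
c=robot.read_camera("top"); levers(c)
crop(c,200,115,200,150,4,"pics/c1.png"); crop(c,90,115,200,150,4,"pics/c2.png")
o,R=pose(); print(np.round(R,3))
E
```

```text
blue px [  9. 341.] size [0.058 0.106] mid [0.1035 0.6251] yaw 179.9
blue px [360. 227.] size [0.107 0.017] mid [ 0.4318 -0.3311] yaw 175.1
blue px [333. 227.] size [0.016 0.107] mid [ 0.4322 -0.2623] yaw 11.1
blue px [382. 177.] size [0.016 0.102] mid [ 0.5656 -0.3928] yaw 178.7
blue px [332. 171.] size [0.016 0.106] mid [ 0.5791 -0.2585] yaw 7.6
[[ 0.917  0.398 -0.001]
 [ 0.398 -0.917  0.001]
 [-0.    -0.001 -1.   ]]
```

View pics/c1.png

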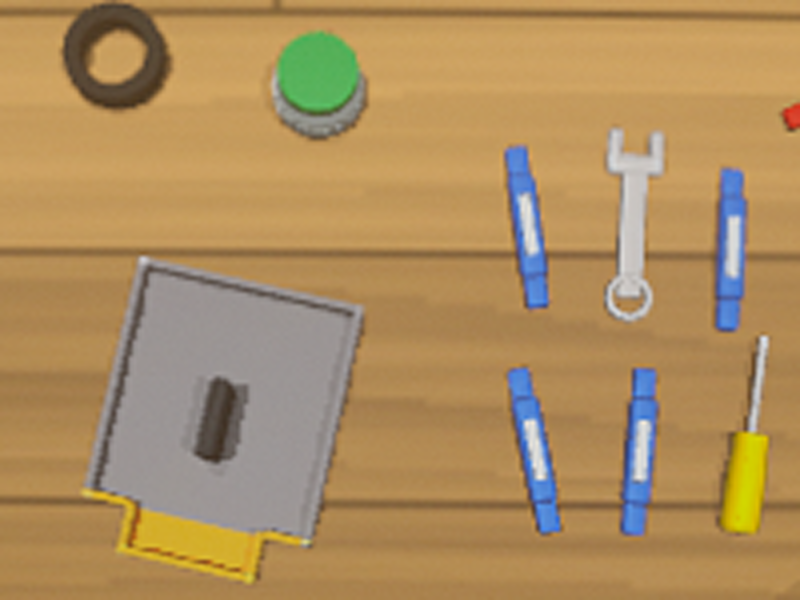

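View pics/c2.png

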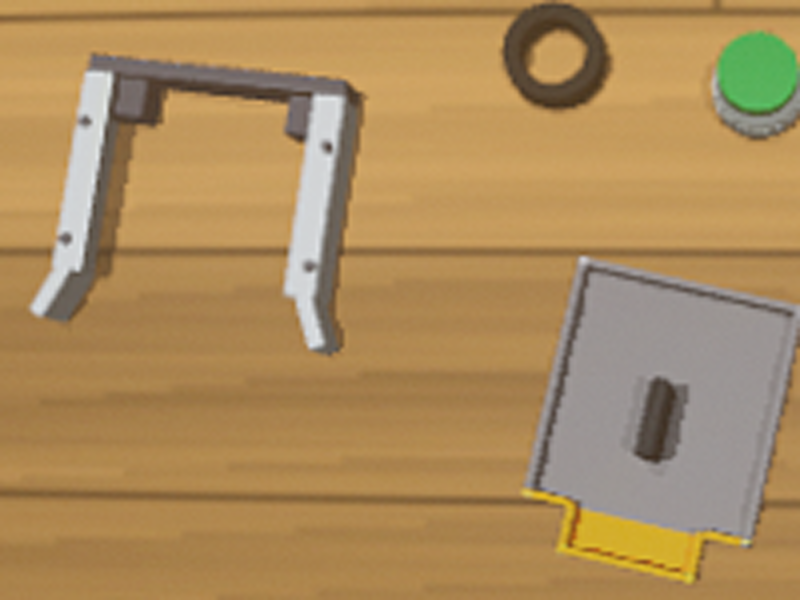

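Crop confirmed: blue levers A (527,227), B (732,249), C (533,452) and D (640,452) in c1, with no red or brown among them. I'll use A, C and D, and leave B beside the screwdriver. In c2 the dock rails run from (113,72) to (80,270) and from (315,95) to (287,293).

```bash
python3 - <<'E'
from h import *
c=robot.read_camera("top")
f=lambda P,x0,y0,z: world(c,(np.array(P,float)+.5)/4-.5+[x0,y0],z)[:,:2]
P=f([(145,259),(361,311),(309,545),(85,491),(121,551),(252,582)],200,115,.026)
print('caddy',np.round(P,4)); 
m=[( -95,75),(-95,-75),(65,-75),(65,75),(95,45),(95,-45)]
# note image left = +y ; caddy nose toward robot: left side in image is world +y = caddy -y
best=None
for sgn in(1,-1):
    M=np.array(m)*[1,sgn]/1000.; a=M-M.mean(0); b=P-P.mean(0)
    U,S,V=np.linalg.svd(a.T@b); 
    if np.linalg.det(U@V)<0: continue
    R=(U@V).T; t=P.mean(0)-R@M.mean(0); print('mid',t,'yaw',np.degrees(np.arctan2(R[1,0],R[0,0])),np.round((M@R.T+t-P)*1000,1))
h=f([(222,380),(208,462)],200,115,.08);print('handle top',h)
D=f([(113,72),(80,270),(315,95),(287,293),(34,312),(52,320),(318,352),(338,350)],90,115,.04); print('dock',np.round(D,4))
for i,j in((1,0),(3,2)): 
    v=D[j]-D[i]; print(np.degrees(np.arctan2(v[1],v[0])),np.linalg.norm(v))
print('gap',np.linalg.norm(D[1]-D[3]))
print('backstop top edge at z40', f([(93,56),(355,90)],90,115,.04), 'stop front top',f([(113,74),(347,93)],90,115,.04),'block front bottom',f([(120,118),(155,122),(290,135)],90,115,.0))
E
```

```text
caddy [[ 0.5539 -0.0078]
 [ 0.5207 -0.1487]
 [ 0.3697 -0.1163]
 [ 0.4027  0.0282]
 [ 0.3646  0.0042]
 [ 0.3458 -0.0801]]
mid [ 0.44736056 -0.05819912] yaw 167.2570879917076 [[ 2.6  1.8]
 [ 2.8 -3.6]
 [-2.3 -0.7]
 [-2.2  1.1]
 [ 0.1  2.4]
 [-1.  -1. ]]
handle top [[ 0.47053032 -0.06280112]
 [ 0.42016737 -0.05490147]]
dock [[0.6776 0.3117]
 [0.5435 0.3265]
 [0.6605 0.1719]
 [0.5287 0.185 ]
 [0.5155 0.357 ]
 [0.5102 0.3442]
 [0.4903 0.163 ]
 [0.4917 0.1499]]
-6.290079290430203 0.13490716944563372
-5.6668418431949705 0.13246102510608068
gap 0.14225909866841233
backstop top edge at z40 [[0.68892291 0.32657638]
 [0.66373426 0.14518289]] stop front top [[0.67625787 0.31162581]
 [0.66173507 0.15046425]] block front bottom [[0.65580991 0.32092476]
 [0.65274073 0.29550442]
 [0.64296165 0.19936177]]
```

```bash
cat >> h.py <<'E'
CM=np.array([.4465,-.0585]); CY=np.radians(167.3)
def cad(x,y):  # caddy mm -> world
    return CM+np.array([[np.cos(CY),-np.sin(CY)],[np.sin(CY),np.cos(CY)]])@(np.array([x,y])/1000)
def lev(m,yaw,off=22): 
    a=np.radians(yaw); return np.array(m)+off/1000*np.array([np.cos(a),np.sin(a)])
L={'C':((.4322,-.2623),11.1),'D':((.4318,-.3311),-4.9),'A':((.5791,-.2585),7.6)}
E
python3 - <<'E'
from h import *
for k in L: print(k,lev(*L[k]))
rel([*lev(*L['C']),.08],-78.9)
E
```

```text
C [ 0.45378844 -0.25806452]
D [ 0.4537196  -0.33297917]
A [ 0.60090674 -0.25559036]
shift cm [ 31.34 -25.7   14.23] tool z turn rad 0.216 cur yaw -66.5 alt -2.926 q7 -0.08
```

```bash
python3 -m pendant '[0,0,0.216,31.3,-25.7,14.2,0.55, 0,0,0.216,31.3,-25.7,14.2,0.55, 0,0,0.216,31.3,-25.7,14.2,0.55, 0,0,0.216,31.3,-25.7,14.2,0.55, 0,0,0.216,31.3,-25.7,14.2,0.55, 0,0,0.216,31.3,-25.7,14.2,0.55, 0,0,0.216,31.3,-25.7,14.2,0.55, 0,0,0.216,31.3,-25.7,14.2,0.55, 0,0,0.216,31.3,-25.7,14.2,0.55, 0,0,0.216,31.3,-25.7,14.2,0.55]'; python3 - <<'E'
from h import *
rel([*lev(*L['C']),.005],-78.9)
c=robot.read_camera("top");levers(c);crop(c,255,115,140,105,5,"pics/c3.png")
E
```

```text
time: 1.2
position: [0.4552, -0.2534, 0.0794]
orientation: [0.995, 0.101, -0.0, -0.002]
ft_force: [-0.0, -1.2, 0.1]
gripper_width: 0.0395
finger_force: 0.0
shift cm [-0.23  0.45  7.43] tool z turn rad 0.008 cur yaw -78.4 alt -3.134 q7 -1.01
blue px [  9. 341.] size [0.058 0.106] mid [0.1035 0.6251] yaw 179.9
blue px [331. 167.] size [0.016 0.083] mid [ 0.5902 -0.257 ] yaw 7.5
```

```bash
python3 -m pendant '[0,0,0,0,0,3.5,0.55, 0,0,0,0,0,7.2,0.55, 0,0,0,0,0,7.4,0.55, 0,0,0,0,0,7.4,0.55]' 
python3 -c "
from h import *
rel([*lev(*L['C']),.005],-78.9)"
```

```text
time: 1.65
position: [0.4528, -0.2598, 0.0068]
orientation: [0.995, 0.096, -0.001, -0.0]
ft_force: [0.1, -0.1, 1.2]
gripper_width: 0.0396
finger_force: 0.0
shift cm [ 0.13 -0.15  0.18] tool z turn rad -0.002 cur yaw -79.0 alt 3.14 q7 -1.02
```

```bash
python3 -m pendant '[0,0,0,0,0,0.1,1, 0,0,0,0,0,0.1,1, 0,0,0,0,0,0.1,1, 0,0,0,0,0,0.1,1, 0,0,0,0,0,-5,1, 0,0,0,0,0,-7,1,0,0,0,0,0,-7,1]' 25
python3 -c "
from h import *
rel([*cad(-50,44),.075],-102.7)"
```

```text
time: 2.35
position: [0.4559, -0.2598, 0.0799]
orientation: [0.995, 0.097, 0.003, 0.002]
ft_force: [0.2, 0.5, -0.3]
gripper_width: 0.0175
finger_force: 25.0
shift cm [  5.75 -13.89   0.47] tool z turn rad 0.415 cur yaw -78.9 alt -2.726 q7 -1.01
```

```bash
python3 -m pendant '[0,0,0.415,5.7,-13.9,0.4,1, 0,0,0.415,5.7,-13.9,0.4,1, 0,0,0.415,5.7,-13.9,0.4,1, 0,0,0.415,5.7,-13.9,0.4,1, 0,0,0.415,5.7,-13.9,0.4,1, 0,0,0.415,5.7,-13.9,0.4,1]'
python3 - <<'E'
from h import *
rel([*cad(-50,44),.010],-102.7)
c=robot.read_camera("side");crop(c,200,170,140,105,5,"pics/c3.png")
E
```

```text
time: 2.95
position: [0.4821, -0.1124, 0.0722]
orientation: [0.994, -0.11, -0.0, 0.0]
ft_force: [0.0, -0.7, -0.4]
gripper_width: 0.0174
finger_force: 25.0
shift cm [ 0.34 -0.08  6.22] tool z turn rad 0.0 cur yaw -102.7 alt -3.141 q7 -1.68
```

View pics/c3.png

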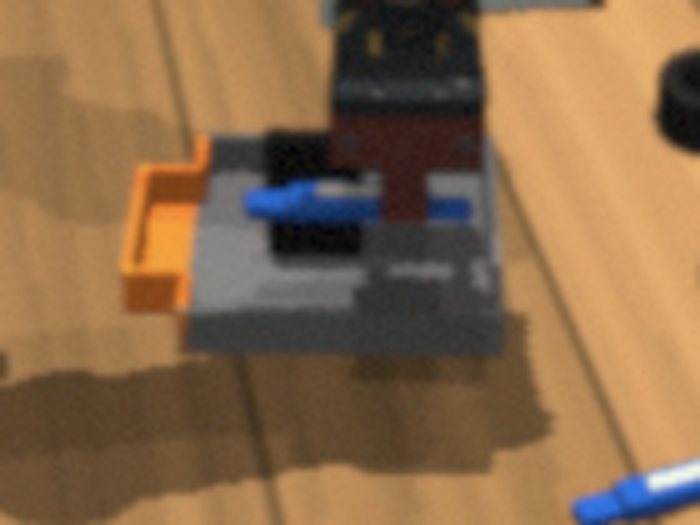

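The lever is held level at (355,205) in the crop, over the caddy's near bay. The wide maroon part above the finger could reach the plate, so I'll check its height by projection before going down.

```bash
python3 - <<'E'
from h import *
c=robot.read_camera("side");o,R=pose();p=np.array(o['position'])
K=np.array([[c['fx'],0,c['cx']],[0,c['fy'],c['cy']],[0,0,1]])
for h in(0,.02,.04,.05,.06,.08,.1):
  for dx in(-.0375,0,.0375):
    X=p+R@[dx,.0155,0]+[0,0,h]
    q,_=cv2.projectPoints(X.reshape(1,1,3),cv2.Rodrigues(np.array(c['R']))[0],np.array(c['t']),K,np.array([c['k1'],0,0,0.]))
    print(h,dx,np.round((q.ravel()-[200,170]+.5)*5))
E
```

```text
0 -0.0375 [326. 225.]
0 0 [406. 226.]
0 0.0375 [485. 227.]
0.02 -0.0375 [326. 192.]
0.02 0 [406. 193.]
0.02 0.0375 [486. 194.]
0.04 -0.0375 [326. 157.]
0.04 0 [407. 158.]
0.04 0.0375 [488. 159.]
0.05 -0.0375 [325. 139.]
0.05 0 [407. 141.]
0.05 0.0375 [489. 142.]
0.06 -0.0375 [325. 122.]
0.06 0 [408. 123.]
0.06 0.0375 [490. 124.]
0.08 -0.0375 [325.  85.]
0.08 0 [408.  86.]
0.08 0.0375 [492.  88.]
0.1 -0.0375 [324.  48.]
0.1 0 [409.  49.]
0.1 0.0375 [494.  50.]
```

The finger carriage starts about 36 mm above the tip and is 75 mm wide, so it mustn't go down over the plate. I'll drop this lever near the outer wall with the tips just above the rim, which leaves room for a second beside it.

```bash
python3 -m pendant '[0,0,0,0.3,1.3,2,1, 0,0,0,0.3,1.3,4.3,1, 0,0,0,0.3,1.3,4.3,1, 0,0,0,0.3,1.3,4.3,1, 0,0,0,0.3,1.3,4.3,0.6, 0,0,0,0.3,1.3,4.3,0.6, 0,0,0,0.3,1.3,4.3,0.6, 0,0,0,0.3,1.3,-2,0.55, 0,0,0,0.3,1.3,-4,0.55]' 
python3 - <<'E'
from h import *
rel([*lev(*L['D']),.08],-94.9)
E
```

```text
time: 3.95
position: [0.4828, -0.1246, 0.1141]
orientation: [0.994, -0.11, -0.0, 0.0]
ft_force: [0.7, 1.1, 0.9]
gripper_width: 0.0392
finger_force: 0.0
shift cm [ 1.73 20.96  3.42] tool z turn rad -0.136 cur yaw -102.7 alt 3.006 q7 -1.65
```

```bash
python3 -m pendant '[0,0,-0.136,1.7,21,3.4,0.55, 0,0,-0.136,1.7,21,3.4,0.55, 0,0,-0.136,1.7,21,3.4,0.55, 0,0,-0.136,1.7,21,3.4,0.55, 0,0,-0.136,1.7,21,3.4,0.55, 0,0,-0.136,1.7,21,3.4,0.55, 0,0,-0.136,1.7,21,3.4,0.55]' 
python3 - <<'E'
from h import *
rel([*lev(*L['D']),.005],-94.9)
c=robot.read_camera("top");levers(c,.018);crop(c,205,165,130,100,6,"pics/c4.png")
E
```

```text
time: 4.65
position: [0.4538, -0.3319, 0.0787]
orientation: [0.999, -0.042, 0.0, -0.001]
ft_force: [0.8, 0.9, 0.6]
gripper_width: 0.04
finger_force: 0.0
shift cm [0.   0.12 7.37] tool z turn rad 0.001 cur yaw -94.8 alt -3.14 q7 -1.1
blue px [ 10. 341.] size [0.061 0.105] mid [0.1051 0.6194] yaw 179.9
blue px [278. 215.] size [0.106 0.017] mid [ 0.4619 -0.119 ] yaw 169.2
blue px [332. 171.] size [0.016 0.105] mid [ 0.578  -0.2578] yaw 7.6
```

View pics/c4.png

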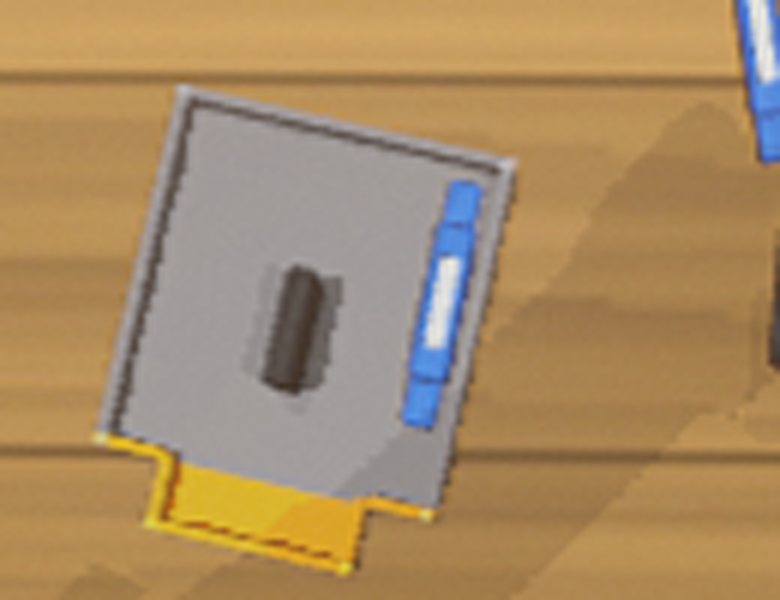

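The lever lies flat along the near wall, centred at (440,305), and the caddy hasn't moved. Lever D next.

```bash
python3 -m pendant '[0,0,0,0,0.1,4,0.55, 0,0,0,0,0.1,7.4,0.55, 0,0,0,0,0.1,7.4,0.55, 0,0,0,0,0.1,7.4,1, 0,0,0,0,0.1,7.4,1, 0,0,0,0,0.1,7.4,1, 0,0,0,0,0.1,7.4,1, 0,0,0,0,0.1,3,1, 0,0,0,0,0.1,0,1,0,0,0,0,0.1,0,1]' 25
python3 -c "
from h import *
rel([*cad(-50,32),.075],-102.7)"
```

```text
time: 5.7
position: [0.4558, -0.3361, 0.0831]
orientation: [0.999, -0.043, 0.004, 0.002]
ft_force: [0.7, -0.9, -0.5]
gripper_width: 0.0173
finger_force: 25.0
shift cm [  1.21 -23.73   0.74] tool z turn rad 0.136 cur yaw -94.9 alt -3.006 q7 -1.1
```

```bash
python3 -m pendant '[0,0,0.136,1.3,-23.9,0.2,1, 0,0,0.136,1.3,-23.9,0.2,1, 0,0,0.136,1.3,-23.9,0.2,1, 0,0,0.136,1.3,-23.9,0.2,1, 0,0,0.136,1.3,-23.9,0.2,1, 0,0,0.136,1.3,-23.9,0.2,1, 0,0,0.136,1.3,-23.9,0.2,1, 0,0,0.136,1.3,-23.9,0.2,1]'
python3 - <<'E'
from h import *
rel([*cad(-50,32),.020],-102.7)
E
```

```text
time: 6.5
position: [0.4861, -0.0988, 0.0764]
orientation: [0.994, -0.111, -0.0, 0.0]
ft_force: [0.1, -0.4, -0.3]
gripper_width: 0.0175
finger_force: 25.0
shift cm [0.26 0.14 5.64] tool z turn rad -0.001 cur yaw -102.8 alt 3.14 q7 -1.69
```

```bash
python3 -m pendant '[0,0,0,0.2,0.2,3,1, 0,0,0,0.2,0.2,5.5,1, 0,0,0,0.2,0.2,5.5,1, 0,0,0,0.2,0.2,5.5,1, 0,0,0,0.2,0.2,5.5,0.75, 0,0,0,0.2,0.2,5.5,0.75, 0,0,0,0.2,0.2,5.5,0.75, 0,0,0,0.2,0.2,1.5,0.75, 0,0,0,0.2,0.2,-3,0.55]' 
python3 - <<'E'
from h import *
rel([*lev(*L['A']),.08],-82.4)
E
```

```text
time: 7.4
position: [0.4867, -0.0994, 0.1068]
orientation: [0.994, -0.11, -0.002, 0.0]
ft_force: [1.4, 0.1, -0.6]
gripper_width: 0.0271
finger_force: 0.0
shift cm [14.58 12.73  2.63] tool z turn rad -0.354 cur yaw -102.7 alt 2.788 q7 -1.69
```

```bash
python3 -m pendant '[0,0,-0.354,14.6,12.7,2.6,0.55, 0,0,-0.354,14.6,12.7,2.6,0.55, 0,0,-0.354,14.6,12.7,2.6,0.55, 0,0,-0.354,14.6,12.7,2.6,0.55, 0,0,-0.354,14.6,12.7,2.6,0.55, 0,0,-0.354,14.6,12.7,2.6,0.55, 0,0,-0.354,14.6,12.7,2.6,0.55]' 
python3 - <<'E'
from h import *
rel([*lev(*L['A']),.005],-82.4)
c=robot.read_camera("top");levers(c,.018)
E
```

```text
time: 8.1
position: [0.6022, -0.2541, 0.0807]
orientation: [0.998, 0.067, -0.0, -0.0]
ft_force: [1.0, -0.1, 0.7]
gripper_width: 0.0394
finger_force: 0.0
shift cm [-0.15  0.14  7.57] tool z turn rad 0.001 cur yaw -82.3 alt -3.14 q7 -1.13
blue px [  9. 341.] size [0.058 0.106] mid [0.105 0.621] yaw 179.9
blue px [274. 215.] size [0.107 0.042] mid [ 0.4632 -0.1069] yaw 168.6
blue px [382. 178.] size [0.016 0.104] mid [ 0.5633 -0.3913] yaw 178.7
```

```bash
python3 -m pendant '[0,0,0,-0.1,0.1,4,0.55, 0,0,0,-0.1,0.1,7.6,0.55, 0,0,0,-0.1,0.1,7.6,0.55, 0,0,0,-0.1,0.1,7.6,1, 0,0,0,-0.1,0.1,7.6,1, 0,0,0,-0.1,0.1,7.6,1, 0,0,0,-0.1,0.1,7.6,1, 0,0,0,-0.1,0.1,3,1, 0,0,0,-0.1,0.1,-2,1,0,0,0,-0.1,0.1,-4,1]' 25
python3 -c "
from h import *
rel([*cad(-50,-40),.115],-102.7)"
```

```text
time: 9.15
position: [0.6041, -0.2577, 0.126]
orientation: [0.998, 0.066, 0.003, 0.001]
ft_force: [0.5, -0.5, -0.5]
gripper_width: 0.018
finger_force: 25.0
shift cm [ -6.92 -23.85   0.98] tool z turn rad 0.354 cur yaw -82.4 alt -2.787 q7 -1.13
```

```bash
python3 -m pendant '[0,0,0.354,-6.8,-23.9,0.4,1, 0,0,0.354,-6.8,-23.9,0.4,1, 0,0,0.354,-6.8,-23.9,0.4,1, 0,0,0.354,-6.8,-23.9,0.4,1, 0,0,0.354,-6.8,-23.9,0.4,1, 0,0,0.354,-6.8,-23.9,0.4,1, 0,0,0.354,-6.8,-23.9,0.4,1, 0,0,0.354,-6.8,-23.9,0.4,1]'
python3 - <<'E'
from h import *
rel([*cad(-50,-40),.010],-102.7)
E
```

```text
time: 9.95
position: [0.5034, -0.0301, 0.1171]
orientation: [0.994, -0.111, 0.001, 0.0]
ft_force: [0.1, -0.9, -1.0]
gripper_width: 0.0173
finger_force: 25.0
shift cm [6.000e-02 1.000e-02 1.071e+01] tool z turn rad -0.001 cur yaw -102.8 alt 3.14 q7 -1.84
```

```bash
python3 -m pendant '[0,0,0,0,0,5,1, 0,0,0,0,0,9,1, 0,0,0,0,0,10.4,1, 0,0,0,0,0,10.4,1, 0,0,0,0,0,10.4,0.72, 0,0,0,0,0,10.4,0.72, 0,0,0,0,0,10.4,0.72, 0,0,0,0,0,5,0.55, 0,0,0,0,0,0,0.55,0,0,0,0,0,0,0.55]' 
python3 - <<'E'
from h import *
c=robot.read_camera("side");crop(c,200,170,140,105,5,"pics/c5.png")
rel([*cad(0,0),.115],-102.7)
E
```

```text
time: 10.95
position: [0.507, -0.0289, 0.1227]
orientation: [0.994, -0.111, 0.005, -0.001]
ft_force: [0.1, 0.4, 0.0]
gripper_width: 0.0391
finger_force: 0.0
shift cm [-5.13  4.2   0.54] tool z turn rad 0.0 cur yaw -102.7 alt -3.142 q7 -1.84
```

View pics/c5.png

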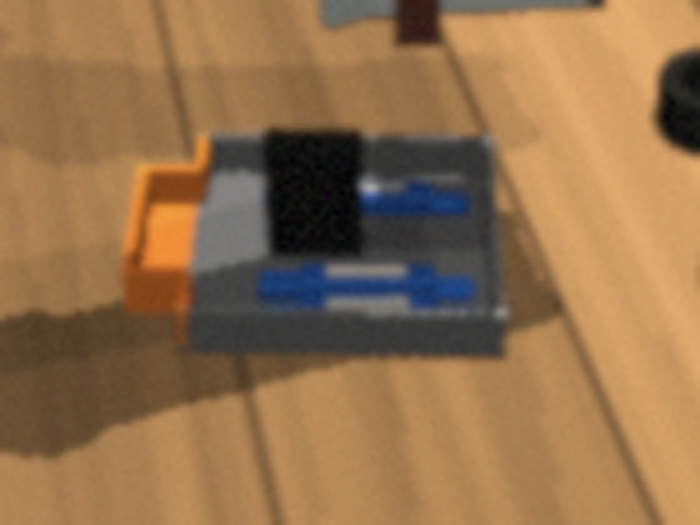

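All three lie flat inside: one in the far bay at (415,200), two in the near bay at (365,285). Now I'll grip the handle.

```bash
python3 -m pendant '[0,0,0,-5,4.1,0.2,0.5, 0,0,0,-5,4.1,0.2,0.5, 0,0,0,-5,4.1,0.2,0.5, 0,0,0,-5,4.1,0.2,0.5, 0,0,0,-5,4.1,4,0.5, 0,0,0,-5,4.1,7.2,0.5, 0,0,0,-5,4.1,7.2,0.5, 0,0,0,-5,4.1,7.2,0.5]' 
python3 -c "
from h import *
rel([*cad(0,0),.044],-102.7)"
```

```text
time: 11.8
position: [0.4456, -0.0574, 0.0446]
orientation: [0.994, -0.11, -0.001, 0.0]
ft_force: [-0.3, -0.3, 0.3]
gripper_width: 0.0438
finger_force: 0.0
shift cm [0.11 0.09 0.06] tool z turn rad 0.001 cur yaw -102.6 alt -3.14 q7 -1.77
```

```bash
python3 -m pendant '[0,0,0,0.1,0.1,0,1, 0,0,0,0.1,0.1,0,1, 0,0,0,0.1,0.1,0,1, 0,0,0,0.1,0.1,0,1, 0,0,0,0.1,0.1,0,1, 0,0,0,0.1,0.1,0,1, 0,0,0,0.1,0.1,-1,1, 0,0,0,0.1,0.1,-3,1, 0,0,0,0.1,0.1,-6,1, 0,0,0,0.1,0.1,-6,1]' 60
python3 - <<'E'
from h import *
rel([.427,.267,.106],84)
E
```

```text
time: 12.8
position: [0.4475, -0.0593, 0.1075]
orientation: [0.994, -0.111, 0.003, -0.0]
ft_force: [0.6, -0.5, -4.9]
gripper_width: 0.0116
finger_force: 60.0
shift cm [ -9.19 -31.38   0.14] tool z turn rad 3.024 cur yaw -102.7 alt -0.117 q7 -1.78
```

```bash
python3 -m pendant '[0,0,-0.07,0,0,0,1, 0,0,-0.2,0,0,0,1, 0,0,-0.34,0,-1,0,1, 0,0,-0.48,-0.5,-2.5,0,1, 0,0,-0.62,-1,-4.5,0,1, 0,0,-0.76,-1.4,-6.5,0,1, 0,0,-0.9,-1.8,-8.5,0,1, 0,0,-1.04,-2.2,-10.5,0,1, 0,0,-1.18,-2.6,-12.5,0,1, 0,0,-1.32,-3,-14.5,0,1]' 60
python3 - <<'E'
from h import *
rel([.427,.267,.106],84)
E
```

```text
time: 13.8
position: [0.4472, 0.0893, 0.1037]
orientation: [0.851, 0.525, -0.001, -0.0]
ft_force: [0.6, 0.0, -5.0]
gripper_width: 0.0118
finger_force: 60.0
shift cm [14.96 -9.79 -0.24] tool z turn rad -1.933 cur yaw -26.7 alt 1.209 q7 -0.93
```

```bash
python3 -m pendant '[0,0,-0.14,1.5,-1,-0.2,1, 0,0,-0.28,3,-2,-0.2,1, 0,0,-0.42,4.5,-3,-0.2,1, 0,0,-0.56,6,-4,-0.2,1, 0,0,-0.7,7.5,-5,-0.2,1, 0,0,-0.84,9,-6,-0.2,1, 0,0,-0.98,10.5,-7,-0.2,1, 0,0,-1.12,12,-8,-0.2,1, 0,0,-1.26,13.5,-9,-0.2,1, 0,0,-1.4,14.9,-9.7,-0.2,1]' 60
python3 - <<'E'
from h import *
rel([.427,.267,.106],84)
E
```

```text
time: 14.8
position: [0.4284, 0.266, 0.1056]
orientation: [0.313, 0.95, -0.001, -0.001]
ft_force: [0.3, -0.6, -5.0]
gripper_width: 0.0116
finger_force: 60.0
shift cm [ 0.18 -0.   -0.04] tool z turn rad -0.532 cur yaw 53.5 alt 2.61 q7 -0.06
```

```bash
python3 -m pendant '[0,0,-0.14,0,0,0,1, 0,0,-0.28,0,0,0,1, 0,0,-0.42,0,0,0,1, 0,0,-0.53,0,0,0,1, 0,0,-0.53,0,0,0,1, 0,0,-0.53,0,0,0,1]' 60
python3 - <<'E'
from h import *
rel([.427,.267,.046],84)
c=robot.read_camera("top");crop(c,70,105,160,120,5,"pics/c6.png")
E
```

```text
time: 15.4
position: [0.4292, 0.2652, 0.1059]
orientation: [0.058, 0.998, -0.0, -0.001]
ft_force: [-0.5, -0.2, -4.5]
gripper_width: 0.0115
finger_force: 60.0
shift cm [0.23 0.16 5.99] tool z turn rad -0.012 cur yaw 83.3 alt 3.13 q7 0.4
```

View pics/c6.png

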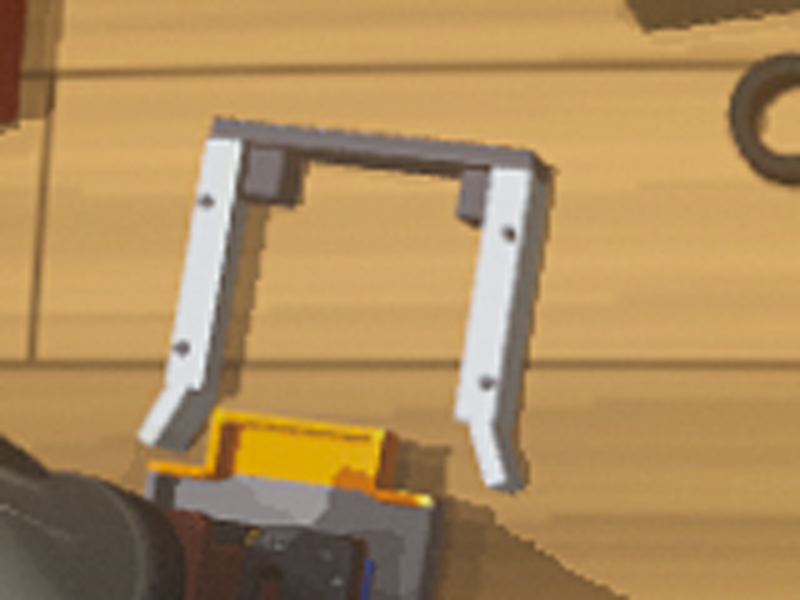

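The caddy is up and turned, nose towards the dock: nose corners (218,411) and (388,431), shoulders (150,465) and (435,500). Lip edges run (243,142) to (205,388) and (492,165) to (458,415).

```bash
python3 - <<'E'
from h import *
c=robot.read_camera("top")
f=lambda P,z: world(c,(np.array(P,float)+.5)/5-.5+[70,105],z)[:,:2]
D=f([(243,142),(205,388),(492,165),(458,415)],.04); print(np.round(D,4))
for i,j in((1,0),(3,2)):
    v=D[j]-D[i]; print('rail yaw',np.degrees(np.arctan2(v[1],v[0])))
g=D[1]-D[3];print('gap',np.linalg.norm(g),'normal',np.degrees(np.arctan2(g[1],g[0]))-90)
s=(D[1]+D[3])/2; a=np.radians(-6); d=np.array([np.cos(a),np.sin(a)]); n=np.array([-d[1],d[0]])
home=s+.04*d; print('start mid',s,'home',home,'far mid',(D[0]+D[2])/2, 'lat',((D[0]+D[2])/2-home)@n)
C=f([(216,411),(390,431),(150,465),(435,500)],.0875); 
for i,j in((0,1),(2,3)):
    v=C[i]-C[j]; m=(C[i]+C[j])/2; print('caddy w',np.linalg.norm(v),'yaw',np.degrees(np.arctan2(v[1],v[0]))-90,'mid',m,'x,lat in dock',(m-home)@d,(m-home)@n)
p=np.array(pose()[0]['position'])[:2]; print('tcp in dock',(p-home)@d,(p-home)@n)
E
```

```text
[[0.6766 0.3107]
 [0.5433 0.3238]
 [0.6626 0.173 ]
 [0.5294 0.1855]]
rail yaw -5.5895819022368665
rail yaw -5.346516403819067
gap 0.138963936368118 normal -5.751797003576073
start mid [0.53638244 0.25464353] home [0.57616332 0.25046239] far mid [0.66960565 0.24189047] lat 0.0012424167979429915
caddy w 0.09174783022606844 yaw -6.123215494410786 mid [0.51960426 0.25165361] x,lat in dock -0.056373735051647715 -0.004727338010912585
caddy w 0.1501854419654052 yaw -6.333301680649484 mid [0.48864403 0.25625987] x,lat in dock -0.08764585035398748 -0.003382533375303722
tcp in dock -0.14748514738992224 -0.0003695645841011297
```

```bash
python3 -m pendant '[0,0,-0.009,0.2,0.25,2,1, 0,0,-0.009,0.2,0.25,4,1, 0,0,-0.009,0.2,0.25,5.2,1, 0,0,-0.009,0.2,0.25,5.8,1, 0,0,-0.009,0.2,0.25,6.1,1, 0,0,-0.009,0.2,0.25,6.1,1, 0,0,-0.009,0.2,0.25,6.1,1]' 60
python3 - <<'E'
from h import *
o,R=pose();print(np.degrees(np.arctan2(R[1,1],R[0,1])))
c=robot.read_camera("top");crop(c,70,130,160,120,5,"pics/c7.png")
E
```

```text
time: 16.2
position: [0.4284, 0.2689, 0.0462]
orientation: [0.052, 0.999, 0.0, 0.0]
ft_force: [0.2, -1.0, -4.0]
gripper_width: 0.0118
finger_force: 60.0
84.03942073716867
```

View pics/c7.png

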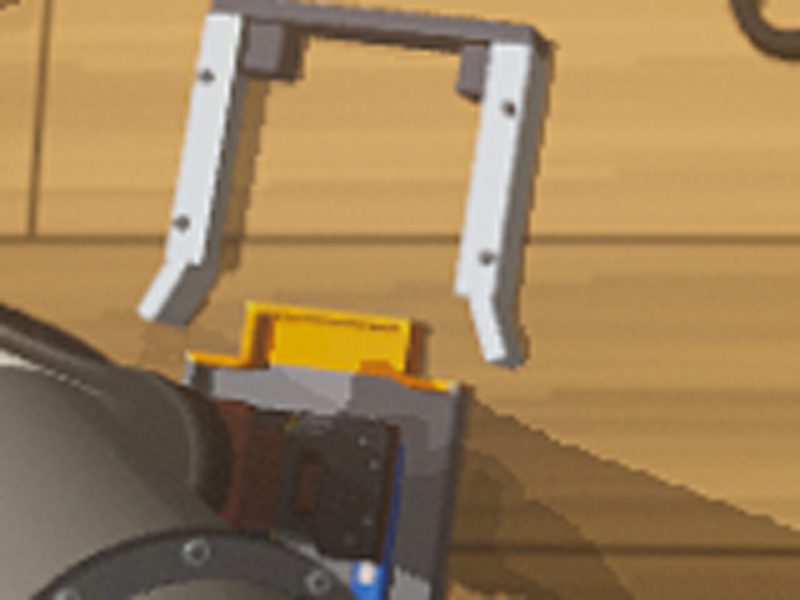

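Caddy near the bench: nose corners (248,302) and (412,322), shoulders (187,354) and (465,386). It sits roughly centred on the mouth.

```bash
python3 - <<'E'
from h import *
c=robot.read_camera("top")
f=lambda P,z: world(c,(np.array(P,float)+.5)/5-.5+[70,130],z)[:,:2]
a=np.radians(-5.8); d=np.array([np.cos(a),np.sin(a)]); n=np.array([-d[1],d[0]])
home=np.array([.5762,.2508])
C=f([(247,302),(412,322),(187,354),(465,386)],.027)
for i,j in((0,1),(2,3)):
    v=C[i]-C[j]; m=(C[i]+C[j])/2; print('caddy w',np.linalg.norm(v),'yaw',np.degrees(np.arctan2(v[1],v[0]))-90,'x,lat in dock',(m-home)@d,(m-home)@n)
p=np.array(pose()[0]['position'])[:2]; print('tcp in dock',(p-home)@d,(p-home)@n)
o,R=pose(); print('dock x dir in tool',R.T@[*d,0])
E
```

```text
caddy w 0.09167945020654197 yaw -6.423584233867047 x,lat in dock -0.05750019433568121 0.002468076624781326
caddy w 0.15391530754466265 yaw -5.899590509115271 x,lat in dock -0.08826027095815106 0.00046325389524693827
tcp in dock -0.14888731749028036 0.0029285560252808435
dock x dir in tool [-9.99995577e-01  2.83542154e-03  8.98416226e-04]
```

```bash
python3 -m pendant '[0,0,0,-0.5,-0.1,0.1,1, 0,0,0,-1.5,-0.1,0.1,1, 0,0,0,-2.5,-0.1,0.1,1, 0,0,0,-3.5,-0.1,0.1,1, 0,0,0,-4.5,-0.1,0.1,1, 0,0,0,-5.5,-0.1,0.1,1, 0,0,0,-6.5,-0.1,0.1,1, 0,0,0,-7.5,-0.1,0.1,1, 0,0,0,-8,-0.1,0.1,1]' 60
python3 - <<'E'
from h import *
a=np.radians(-5.8); d=np.array([np.cos(a),np.sin(a)]); n=np.array([-d[1],d[0]])
o,R=pose();p=np.array(o['position'])[:2]-[.5762,.2508]; print('tcp in dock',p@d,p@n, o['ft_torque'],'dock dir',R.T@[*d,0])
E
```

```text
time: 17.2
position: [0.5085, 0.2596, 0.0454]
orientation: [0.052, 0.999, 0.0, 0.0]
ft_force: [-5.7, 0.8, 8.7]
gripper_width: 0.0116
finger_force: 60.0
tcp in dock -0.06820246024144419 0.0018844117857734258 [ 0.06279506  1.31377614 -0.02298877] dock dir [-9.99993845e-01  3.50311906e-03  1.94799314e-04]
```

```bash
python3 -m pendant '[0,0,0,-1,0,-0.05,1, 0,0,0,-2,0,-0.05,1, 0,0,0,-3,0,-0.05,1, 0,0,0,-4,0,-0.05,1, 0,0,0,-5,0,-0.05,1, 0,0,0,-5.8,0,-0.05,1, 0,0,0,-6.4,0,-0.05,1, 0,0,0,-6.4,0,-0.05,1]' 60
python3 - <<'E'
from h import *
a=np.radians(-5.8); d=np.array([np.cos(a),np.sin(a)]); n=np.array([-d[1],d[0]])
o,R=pose();p=np.array(o['position'])[:2]-[.5762,.2508]; print('tcp in dock',p@d,p@n, o['ft_torque'])
E
```

```text
time: 18.0
position: [0.573, 0.2524, 0.0454]
orientation: [0.053, 0.999, 0.0, 0.001]
ft_force: [1.2, 0.3, 2.5]
gripper_width: 0.0115
finger_force: 60.0
tcp in dock -0.003316077382472912 0.001298740052888209 [0.08694132 0.2137958  0.01674297]
```

Nearly in with little force. I'll creep on until the back stop shows up in the wrist force.

```bash
python3 -m pendant '[0,0,0,-0.3,0,0,1, 0,0,0,-0.5,0,0,1, 0,0,0,-0.7,0,0,1, 0,0,0,-0.7,0,0,1]' 60
python3 -m pendant '[0,0,0,-0.2,0,0,1, 0,0,0,-0.3,0,0,1, 0,0,0,-0.3,0,0,1]' 60
```

```text
time: 18.4
position: [0.578, 0.2522, 0.0454]
orientation: [0.052, 0.999, 0.0, -0.0]
ft_force: [-3.9, -0.5, 5.2]
gripper_width: 0.0117
finger_force: 60.0
time: 18.7
position: [0.5782, 0.2525, 0.0454]
orientation: [0.051, 0.999, -0.0, -0.002]
ft_force: [-11.6, -0.9, 11.5]
gripper_width: 0.0119
finger_force: 60.0
```

```bash
python3 -m pendant '[0,0,0,-0.2,0,0,1, 0,0,0,-0.4,0,0,1, 0,0,0,-0.4,0,0,1]' 60
python3 -m pendant '[0,0,0,0.2,0,-0.1,1, 0,0,0,0.4,0,-0.1,1, 0,0,0,0.4,0,-0.1,0.5, 0,0,0,0.4,0,-0.1,0.5, 0,0,0,0.4,0,-0.1,0.5, 0,0,0,0.4,0,-2,0.5, 0,0,0,0.4,0,-6,0.5, 0,0,0,0.4,0,-10,0.5, 0,0,0,0.4,0,-15,0.5]'
python3 -m pendant '[0,0,0,15,0,-8,0.5, 0,0,0,15,0,-8,0.5, 0,0,0,15,-20,-8,0.5, 0,0,0,15,-20,-8,0.5, 0,0,0,15,-30,-8,0.5, 0,0,0,15,-30,-8,0.5, 0,0,0,15,-30,-8,0.5, 0,0,0,15,-30,-8,0.5]'
python3 - <<'E'
from h import *
c=robot.read_camera("top");crop(c,70,105,200,150,4,"pics/c8.png");levers(c)
E
```

```text
time: 19.0
position: [0.5788, 0.2528, 0.0453]
orientation: [0.051, 0.999, -0.001, -0.005]
ft_force: [-21.8, -0.6, 18.1]
gripper_width: 0.012
finger_force: 60.0
time: 19.9
position: [0.5806, 0.2511, 0.1971]
orientation: [0.052, 0.999, -0.0, -0.0]
ft_force: [0.7, -1.2, -0.4]
gripper_width: 0.044
finger_force: 0.0
time: 20.7
position: [0.4025, -0.0242, 0.2762]
orientation: [0.052, 0.999, -0.001, 0.001]
ft_force: [1.0, -0.6, 0.6]
gripper_width: 0.0439
finger_force: 0.0
blue px [  9. 341.] size [0.058 0.106] mid [0.1035 0.6251] yaw 179.9
blue px [152. 183.] size [0.106 0.017] mid [0.5471 0.2187] yaw 174.2
blue px [123. 180.] size [0.108 0.043] mid [0.5541 0.3023] yaw 175.8
blue px [382. 177.] size [0.016 0.102] mid [ 0.5656 -0.3928] yaw 178.7
```

View pics/c8.png

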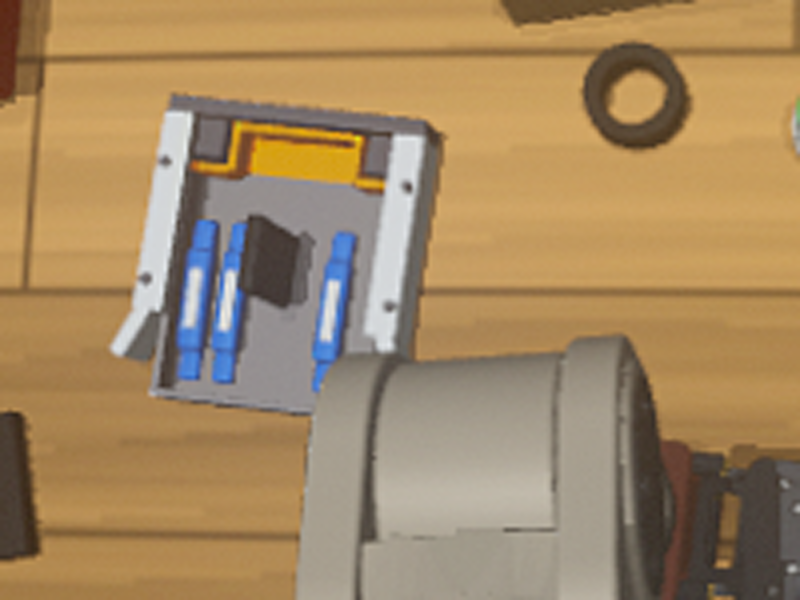

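The caddy sits between the rails, with the orange nose at (300,130) against the back stop and both shoulders at the corner blocks. All three levers lie flat inside, and the fourth is still on the bench at its first position. The push stopped within 2 mm of the predicted home position at 22 N.

```bash
python3 -c "
from rig import robot
print(robot.job_done())"
```

```text
the job is handed in; nothing more can be done
None
```

The job is handed in at about 21 s: three blue levers lie flat in the caddy, and the caddy is turned and pushed nose first against the back stop. The fourth lever is still in its original spot on the bench, and nothing else was moved on purpose; I did not re-measure the screwdriver, wrench, jar and tape roll at the end.

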